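Weigh a freshly stamped carton on the guided lane

TASK

Weigh the closed carton: with the fingertips, nudge it straight and into line with the lane and push it steadily between the two guide rails until it stands wholly on the weighing plate; the stamp ink low on its sides is still wet, so neither it nor the hand may touch either rail. Once it stands still there, take the hand off it and press the round print button on the console behind the lane fully down to print the weight, then let go. Only push the carton, never lift or tip it, and leave the other things on the bench where they are.

Things in the scene. Friction and masses are not known exactly. Their poses are not given: they have to be found in the camera images.
- station: Weighing station, fixed on the bench across the robot's front. Origin on the bench top (z 0) under the lane's centre line; z up, +x across the lane away from the robot. The lane's centre line is x = 0; cartons travel along it toward -y (to the robot's right). It is up to 0.12 rad askew. The lane ends open at y = -244 mm, with no stop. A console stands on its far side.
- slide_bed: The fixed flat steel sliding surface, top 30 mm above the bench (same origin and axes as the station): infeed table without rails, 240 mm wide, from y = +370 to +140 mm; then the lane bed, 140 mm wide, to y = -46 mm, where the weighing plate follows.
- rail_near: Aluminium guide rail on the robot's side of the lane (same origin and axes as the station): flat bar with its inner face at x = -67 mm, 8 mm thick, from 38 to 58 mm above the bench, y -245 to +85 mm; then a lead-in flares outward by 20 mm up to y = +130 mm. Brackets and clamp knobs lie outside it, to x = -101 mm, 50 mm high. Nothing may touch it.
- rail_far: The mirror-image guide rail on the far side, inner face at x = +67 mm, so the lane is 134 mm wide inside. Nothing may touch it.
- weigh_plate (a joint): Sink of the weighing plate in m: 0 when empty; a full carton's weight pushes it down 1 to 3 mm on its spring (about 2500 N/m). At 0 its top is level with the bed. The plate is 134 mm wide and 194 mm long.
- plate_center (a point): Centre of the weighing plate's top (station frame x 0, y -147, z 30 mm).
- carton: Closed cardboard carton, solid, stamped low on both long sides (marks up to 32 mm above its underside): 110 mm wide (its x), 150 mm long (its y), 100 mm high, 0.4 to 0.75 kg. Origin at the centre of its underside, z up. Starts on the infeed table up to 35 mm off the lane's centre line and turned up to 0.3 rad; in the lane it has 12 mm to each rail when straight and centred.
- print_button (a joint): Travel of the print button in m: 0 up, 0.006 fully down; springs back, fully down takes 5 N.
- print_button_top (a point): Centre of the top of the round white button, 28 mm across, on top of the console, pressed straight down. The console is 46 mm high, in the station frame x +102 to +186, y -110 to +20 mm.
- indicator (a point): Centre of the indicator display, a 150 mm wide box on a post behind the lane (keep clear): in the station frame x +195 to +260, y -240 to -90 mm, top 235 mm above the bench.
- the_hand_stamp: Bystander: wooden-handled hand stamp, 28 x 50 x 69 mm, standing behind the lane. Origin under its centre.
- label_roll: Bystander: white label roll, 84 mm across, 62 mm high, standing behind the lane. Origin under its centre.
- tape_measure: Bystander: yellow tape measure, 36 x 75 x 67 mm, past the open end of the lane. Origin under its centre.
- stapler: Bystander: blue stapler, 36 x 134 x 48 mm, in front of the lane. Origin under its centre.
- marker: Bystander: marker pen, 141 mm long, 17 mm thick, lying behind the infeed table. Origin under its centre.
Not all that is in view belongs to the job. There is more than one size of the carton; the one meant has the size given above.

How it is judged:
By the outcome, as a careful person would: the job done as asked, in the order asked, and still so for the second after the job is handed in, with the robot touching nothing.
It also fails if it takes over 72 s, if anything falls off the work surface, if the arm or the gripper's body presses on something with over 40 N, if the wrist force passes 120 N, or if a joint passes its speed limit or range.

ROBOT

A 7-joint arm with a two-finger parallel gripper is mounted at the origin on a cart in front of the work surface, level with it; the furniture and walls round the work are solid. World frame = base frame: x ahead of the robot, y to its left, z up, the work surface at z = 0. Lengths are in m, angles in rad, forces in N, time in s.
With the tool pointing down it reaches from about 0.35 to 0.9 m from the base axis. Payload 7.2 kg.
Tool frame: the origin (TCP) lies at the very end of the fingers, on their centre line; the grasp point (between the pads) lies 19 mm behind it; z points along the fingers, y is the line along which they close (so a half turn about z gives the same grasp; the last joint's range is limited). The gripper opens to 85 mm and grips with 20 to 120 N. Pads are 22 mm wide; open, the fingers measure 114 mm over their backs; the gripper's body (76 mm by 85 mm) begins 54 mm behind the grasp point. The pads swing forward as they close: fully open they stand 13 mm farther back than shut.
Start: joints at [1.179, 0.411, -0.013, 1.596, 0.006, 1.134, -0.082], TCP at [0.199, -0.593, 0.231] pointing down, gripper open.
Joint ranges: [-2.95, 2.95], [-0.29, 1.99], [-1.47, 1.44], [0.14, 2.54], [-1.03, 4.17], [0.13, 1.85], [-2.86, 2.86]. Speed limits (rad/s): [2.39, 2.39, 3.01, 3.01, 3.14, 3.14, 3.14].

INTERFACE

Orientations are given as a unit quaternion [x, y, z, w].
In Python, from workcell import r, viewer, spotter gives the robot as it stands. The module is installed in compiled form; this text tells all that it offers.
- The arm moves only by the tool send_rows, never from a script. Its argument "steps" is a list of rows, each a list of 7 numbers: the shift along the tool's x, y, z in m, then the turn, a rotation vector about the tool's x, y, z in rad, then the closure, from -1 (fully open) to 1 (shut). A call has 1 to 20 rows; each row shifts and turns the commanded pose from where the row before left it, along the tool's axes as they then stand; what a row does not reach is not made up. A row lasts 1/8 s, in which the tool goes at most 62.5 mm and 10.7 degrees, less where a joint would pass 70% of its speed; a pose out of reach is approached as far as the arm can. A call is refused whole if a number of a shift passes 0.0625 or a number of a turn 0.188, either way. A call with a gripper value outside its range is refused whole. The fingers move at their own pace and stop on an object; "squeeze" is the grip in N (left out, the last holds). Time passes only in rows, so rows that do not move let the fingers close. It gives the time, the measured TCP pose, the force, the opening and the grip force at its end, in the units of the state.
- r.read_state(): the state, without advancing time (a new reading comes with each control period).
- viewer.grab_frame(name): name is "side" or "top"; returns the picture (400x640x3 uint8, red, green, blue); there is no depth.
- viewer.calibration(name): a dict with "camera_matrix" (3x3 intrinsics, pixels), "dist" ([k1, k2, p1, p2, k3] as OpenCV has them; the pictures are not rectified), "R" (3x3) and "t" (3): a world point X has camera coordinates R X + t. Camera axes: x right, y down, z forward; pixel columns grow to the right and rows downward; lengths in m; the calibration is good to about 2 mm. A picture is of the moment at which its call begins. calibration takes no time and is no camera call.
- r.job_done(): hands the job in; it is judged then, once.
Trained networks look in the newest picture that a camera, given by its name, has taken for a name from the list of things; names that differ only in an ending like _2 or _b are one class to them, and where a whole thing is asked for, a point or a joint stands for the part that bears it (a point fixed in the world has none). Each returns a list of dicts, best first, with "p" (0 to 1); they miss things now and then, are a little off and sometimes report something else, mostly with a low value. They report only what shows in the picture. A call takes as long as a camera call. They do not tell look-alikes from the thing itself.
- spotter.recognise(camera, label): "xyz" ([x, y, z] in m, in world coordinates, good to about 4 mm: the middle of the surface that is visible of it).
- spotter.silhouettes(camera, label): "pixels" (400x640 bool, what is visible of it).
- spotter.landmark_of(camera, label): "xyz" ([x, y, z] in m, in world coordinates, good to about 4 mm: a listed point, or the origin of a listed thing).
The state is a dict: "t": time; "joints": joint angles; "qd": joint speeds; "joint_efforts": joint torques, N m; "position": TCP position; "ee_rot": TCP orientation; "ft_force": force on the tool from outside, world axes, zero at the start; "ft_torque": the same for the moment, N m; "opening": opening from 0.0 (shut) to 1.0 (fully open); "finger_force": force on a finger pad.
Only numpy, scipy, OpenCV 4.12 (cv2) and the standard library are available. Lean on these libraries where they do the work, as an engineer would, in place of code of your own. Each camera call takes 0.05 s, during which the arm holds its last target. There are 200 camera calls.

## Working session

There is one attempt and no reset: what is moved stays moved. The work goes in short steps, Python scripts to look and compute and a tool call to move; the robot and the scene stay as the last step left them, time stands still between calls to the robot, and variables do not carry over. Pictures are saved under pics/ and viewed, at most 10 in all, crops included, and the job is handed in when it is done.

Besides the shell and the picture viewer there is one more tool, called after ">>>" as name(argument=value, ...), one argument or row to a line, values as JSON. send_rows: Moves the arm, as the interface text tells. Its arguments: {"type":"object","properties":{"steps":{"type":"array"},"squeeze":{"type":"number"}},"required":["steps"]}

```bash
mkdir -p pics; python3 - <<'E'
from workcell import r, viewer, spotter
import cv2
for n in("side","top"):
    cv2.imwrite(f"pics/{n}0.png",viewer.grab_frame(n)[:,:,::-1])
    c=viewer.calibration(n); print(n,c)
    for l in("carton","plate_center","print_button_top","indicator","station","tape_measure","stapler","the_hand_stamp"):
        print(l,[(round(d["p"],2),[round(float(v),3) for v in d["xyz"]]) for d in spotter.landmark_of(n,l)][:3])
s=r.read_state();print({k:s[k] for k in("t","position","ee_rot","opening","ft_force")})
E
```

```text
side {'camera_matrix': array([[445.43941494,   0.        , 323.15764667],
       [  0.        , 445.43941494, 199.79673505],
       [  0.        ,   0.        ,   1.        ]]), 'dist': array([-0.00271379,  0.        ,  0.        ,  0.        ,  0.        ]), 'R': array([[-0.92517865, -0.37943388,  0.00862566],
       [-0.25099139,  0.5946318 , -0.76381696],
       [ 0.28468894, -0.70883211, -0.64537528]]), 't': array([0.54896701, 0.1724894 , 1.89335158])}
carton [(0.81, [0.347, 0.431, -0.0]), (0.79, [0.353, 0.606, -0.003]), (0.63, [0.536, 0.187, 0.03])]
plate_center [(0.98, [0.538, -0.201, 0.031])]
print_button_top [(0.5, [0.705, 0.036, 0.003]), (0.37, [0.669, -0.078, 0.071])]
indicator [(0.88, [0.758, -0.204, 0.188])]
station [(0.6, [0.528, -0.061, 0.004])]
tape_measure [(0.57, [0.496, -0.376, 0.003])]
stapler [(0.55, [0.369, -0.287, -0.004])]
the_hand_stamp [(0.55, [0.706, 0.113, 0.0])]
top {'camera_matrix': array([[404.78383521,   0.        , 321.7948251 ],
       [  0.        , 404.78383521, 197.8981925 ],
       [  0.        ,   0.        ,   1.        ]]), 'dist': array([-0.01
[... 250 characters left out ...]
.36314707])}
carton [(0.76, [0.542, 0.184, 0.027]), (0.75, [0.357, 0.61, 0.003]), (0.56, [0.345, 0.435, -0.002])]
plate_center [(0.84, [0.539, -0.202, 0.034])]
print_button_top [(0.6, [0.666, -0.08, 0.069])]
indicator [(0.73, [0.76, -0.208, 0.185])]
station [(0.89, [0.522, -0.056, -0.004])]
tape_measure [(0.47, [0.498, -0.371, 0.003])]
stapler [(0.78, [0.369, -0.287, 0.006])]
the_hand_stamp [(0.68, [0.71, 0.115, 0.004]), (0.24, [0.544, 0.186, 0.028])]
{'t': 0.9, 'position': array([ 0.19885884, -0.59252851,  0.23130033]), 'ee_rot': array([9.86920463e-01, 1.61207938e-01, 1.38283045e-05, 1.44393325e-05]), 'opening': 0.9997447627082622, 'ft_force': array([-0.26579171, -0.0426211 , -0.22895312])}
```

View pics/top0.png

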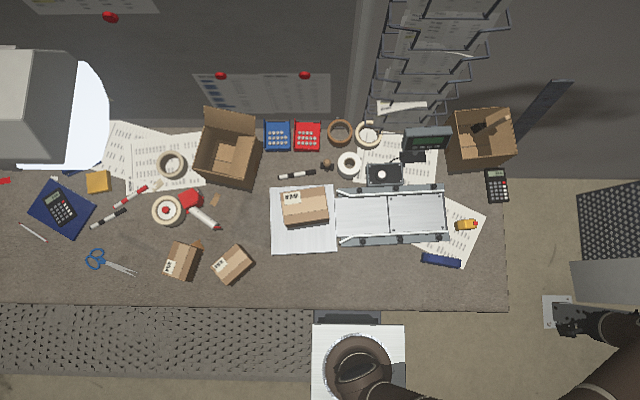

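View pics/side0.png

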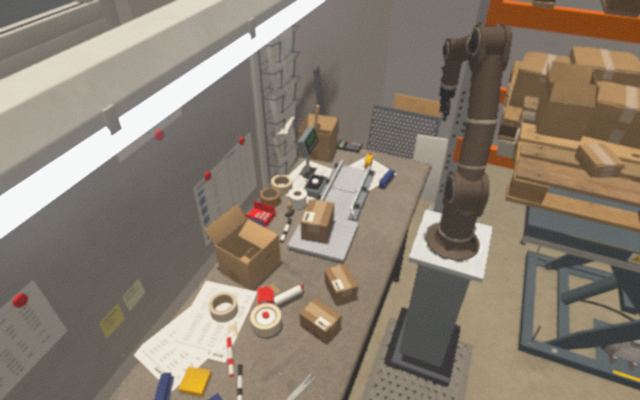

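The cartons in the top view are at (304,207) on the infeed table, and at (180,260) and (232,263) on the bench. The one on the infeed fits the description, because it stands on the slide bed and is the larger. I'll confirm this in an enlarged crop.

```bash
python3 - <<'E'
import cv2
a=cv2.imread("pics/top0.png")[165:265,262:462]
cv2.imwrite("pics/c1.png",cv2.resize(a,None,fx=4,fy=4,interpolation=cv2.INTER_CUBIC))
a=cv2.imread("pics/side0.png")[140:265,265:405]
cv2.imwrite("pics/c2.png",cv2.resize(a,None,fx=4.5,fy=4.5,interpolation=cv2.INTER_CUBIC))
E
```

```text
(no output)
```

View pics/c1.png

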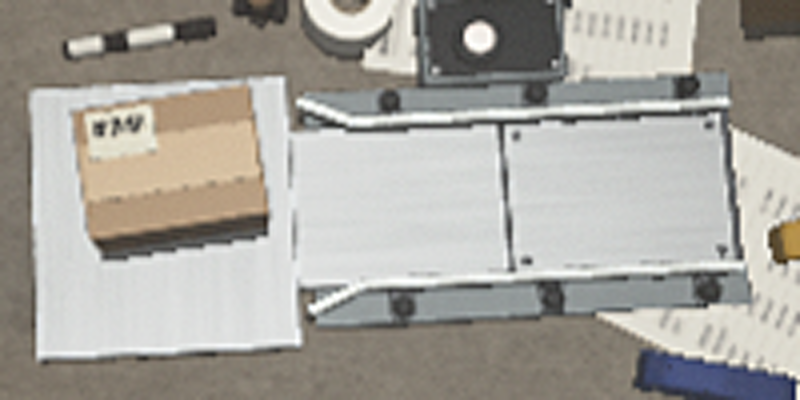

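View pics/c2.png

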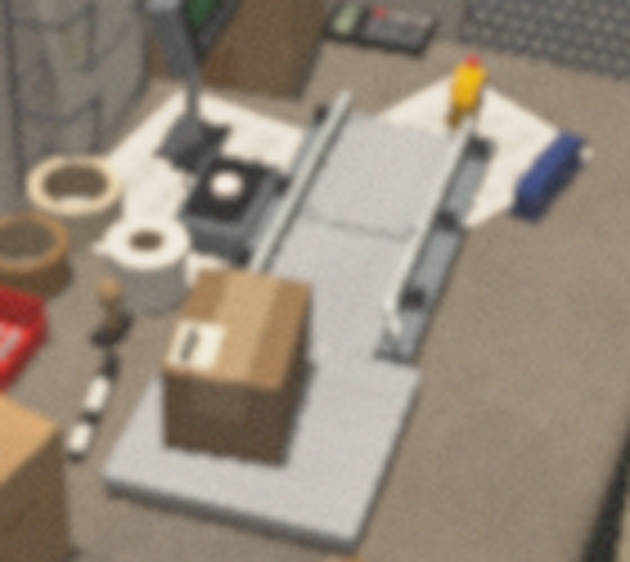

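The crops show the carton alone on the infeed: in c1 its top spans (72,112) to (267,207), and it is long in the lane direction. The round white button is at c1 (480,37), with the rails to the right. Next I fit the station and carton poses to the clicked corners.

```bash
cat > h.py <<'E'
import numpy as np, cv2
from scipy.optimize import least_squares
from workcell import r, viewer, spotter
def proj(n,P):
    c=viewer.calibration(n)
    return cv2.projectPoints(np.array(P,float),cv2.Rodrigues(c["R"])[0],c["t"],c["camera_matrix"],c["dist"])[0][:,0]
def place(p,L):
    c,s=np.cos(p[2]),np.sin(p[2]); L=np.array(L,float)
    return np.c_[p[0]+c*L[:,0]-s*L[:,1],p[1]+s*L[:,0]+c*L[:,1],L[:,2]]
def fit(obs,p0):  # obs: (cam, local xyz in m, pixel)
    def f(p): return np.concatenate([(proj(n,place(p,[l]))[0]-q) for n,l,q in obs])
    s=least_squares(f,p0,loss="soft_l1"); return s.x,f(s.x).reshape(-1,2)
def top(u,v): return np.array([262+(u+.5)/4-.5,165+(v+.5)/4-.5])
def side(u,v): return np.array([265+(u+.5)/4.5-.5,140+(v+.5)/4.5-.5])
E
cat > f1.py <<'E'
from h import *
np.set_printoptions(precision=3,suppress=True)
S=[("top",(.12,.37,.03),top(31,90)),("top",(.12,.14,.03),top(285,76)),("top",(-.12,.14,.03),top(301,345)),("top",(-.12,.37,.03),top(38,357)),
("top",(.067,-.05,.03),top(503,123)),("top",(-.067,-.05,.03),top(511,270)),("top",(.07,.14,.03),top(292,130)),("top",(-.07,.14,.03),top(300,287)),
("top",(-.067,-.245,.058),top(745,263)),("top",(.067,-.245,.058),top(729,106)),
("side",(-.12,.14,.03),side(418,370)),("side",(-.12,.37,.03),side(350,540)),("side",(.12,.37,.03),side(106,478)),]
p,e=fit(S,[.525,-.057,.08]); print("station",p); print(e.T)
C=[("top",(.055,.075,.13),top(72,112)),("top",(.055,-.075,.13),top(247,84)),("top",(-.055,-.075,.13),top(267,207)),("top",(-.055,.075,.13),top(92,234)),
("top",(-.055,-.075,.03),top(268,232)),("top",(-.055,.075,.03),top(104,257)),
("side",(.055,-.075,.13),side(200,268)),("side",(-.055,-.075,.13),side(312,283)),("side",(-.055,.075,.13),side(290,392)),("side",(.055,.075,.13),side(163,373)),("side",(-.055,.075,.03),side(285,463)),("side",(.055,.075,.03),side(166,445))]
q,e=fit(C,[.54,.185,.1]); print("carton",q); print(e.T)
c,s=np.cos(p[2]),np.sin(p[2]);R=np.array([[c,-s],[s,c]])
print("carton in station",R.T@(q[:2]-p[:2]),q[2]-p[2]); print("plate",place(p,[[0,-.147,.03]]))
# button: both-view triangulation of white dot
b=least_squares(lambda X:np.r_[proj("top",[X])[0]-top(480,37),proj("side",[X])[0]-side(227,184)],[.67,-.08,.05]);print("button",b.x,b.cost,R.T@(b.x[:2]-p[:2]))
E
python3 f1.py
```

```text
station [ 0.526 -0.056  0.063]
[[-0.422  0.206 -0.173 -0.497 -0.126  0.794 -0.807 -0.695  0.316  0.363
   0.8    0.668 -1.26 ]
 [-0.495 -0.163  0.04   0.233  0.014  0.888  0.061  0.155 -0.928  0.036
  -0.169 -0.545 -1.105]]
carton [0.54  0.187 0.19 ]
[[-0.606  0.152  0.987 -0.419  0.599 -0.433 -0.009  0.544 -1.337 -0.101
  -0.597 -0.192]
 [ 0.453 -0.327  1.257  2.462 -1.281 -0.12  -0.746 -0.59  -0.797 -0.501
   1.087  1.144]]
carton in station [0.03  0.242] 0.1264342422571697
plate [[ 0.536 -0.203  0.03 ]]
button [ 0.666 -0.078  0.065] 0.015554339208167454 [ 0.139 -0.031]
```

>>> send_rows(
  steps=[
    [0, 0, 0, 0, 0, 0.1305, -0.4],
    [0, 0, 0, 0, 0, 0.1305, -0.4],
    [0.02, -0.03, 0, 0, 0, 0, -0.4],
    [0.0275, -0.042, 0, 0, 0, 0, -0.4],
    [0.0275, -0.042, 0, 0, 0, 0, -0.4],
    [0.0275, -0.042, 0, 0, 0, 0, -0.4],
    [0.0275, -0.042, 0, 0, 0, 0, -0.4],
    [0.0275, -0.042, 0, 0, 0, 0, -0.4],
    [0.0275, -0.042, 0, 0, 0, 0, -0.4],
    [0.0275, -0.042, 0, 0, 0, 0, -0.4],
    [0.0275, -0.042, 0, 0, 0, 0, -0.4],
    [0.0275, -0.042, 0, 0, 0, 0, -0.4],
    [0.0275, -0.042, 0, 0, 0, 0, -0.4],
    [0.0275, -0.042, 0, 0, 0, 0, -0.4],
    [0.0275, -0.042, 0, 0, 0, 0, -0.4],
    [0.0275, -0.042, 0, 0, 0, 0, -0.4],
    [0.0275, -0.042, 0, 0, 0, 0, -0.4],
    [0.0275, -0.042, 0, 0, 0, 0, -0.4],
    [0.0275, -0.042, 0, 0, 0, 0, -0.4],
    [0.0275, -0.042, 0, 0, 0, 0, -0.4],
  ],
)

```text
t: 3.4
position: [0.6395, 0.1818, 0.2313]
ee_rot: [1.0, 0.031, 0.0, 0.0]
ft_force: [0.4, 0.1, 0.1]
opening: 0.701
finger_force: 0.0
```

```bash
cat >> h.py <<'E'
ST=np.array([.526,-.056,.063])
def where():
    from scipy.spatial.transform import Rotation as Ro
    s=r.read_state(); p=s["position"]; c,si=np.cos(ST[2]),np.sin(ST[2]); d=p[:2]-ST[:2]
    X=Ro.from_quat(s["ee_rot"]).as_matrix()
    print("t",round(s["t"],2),"station xyz",np.round([c*d[0]+si*d[1],-si*d[0]+c*d[1],p[2]],4),"yaw rel",round(np.arctan2(X[1,0],X[0,0])-ST[2],4),"zaxis",X[:,2].round(3),"F",s["ft_force"].round(2),"open",round(s["opening"],2),"j",np.round(s["joints"],2))
E
python3 -c "from h import *;where()"
```

```text
t 3.4 station xyz [0.1283 0.2302 0.2313] yaw rel -0.0007 zaxis [ 0. -0. -1.] F [0.44 0.13 0.15] open 0.7 j [-0.08  0.51 -0.4   1.47  0.21  1.2  -2.02]
```

>>> send_rows(
  steps=[
    [0, -0.006, 0.04, 0, 0, 0, -0.4],
    [0, -0.006, 0.04, 0, 0, 0, -0.4],
    [0, 0, 0.04, 0, 0, 0, -0.4],
    [0, 0, 0.039, 0, 0, 0, -0.4],
    [0, 0, 0, 0, 0, 0, -0.4],
    [-0.006, 0, 0, 0, 0, 0, -0.4],
    [-0.007, 0, 0, 0, 0, 0, -0.4],
    [-0.007, 0, 0, 0, 0, 0, -0.4],
    [-0.007, 0, 0, 0, 0, 0, -0.4],
    [-0.007, 0, 0, 0, 0, 0, -0.4],
    [-0.007, 0, 0, 0, 0, 0, -0.4],
    [-0.006, 0, 0, 0, 0, 0, -0.4],
    [-0.005, 0, 0, 0, 0, 0, -0.4],
    [-0.004, 0, 0, 0, 0, 0, -0.4],
    [0, 0, 0, 0, 0, 0, -0.4],
  ],
)

```text
t: 5.28
position: [0.5828, 0.1895, 0.073]
ee_rot: [1.0, 0.031, 0.001, -0.001]
ft_force: [5.1, 0.9, 1.0]
opening: 0.7
finger_force: 0.0
```

```bash
python3 - <<'E'
from h import *
where()
a=viewer.grab_frame("top")[:,:,::-1]; b=viewer.grab_frame("side")[:,:,::-1]
A=cv2.resize(a[165:265,262:362],None,fx=4,fy=4,interpolation=cv2.INTER_CUBIC)
B=cv2.resize(b[180:265,280:360],None,fx=5,fy=5,interpolation=cv2.INTER_CUBIC)
B=cv2.copyMakeBorder(B,0,max(0,400-B.shape[0]),0,0,0)
A=cv2.copyMakeBorder(A,0,B.shape[0]-400,0,0,0)
cv2.imwrite("pics/p1.png",np.hstack([A,B]))
E
```

```text
t 5.28 station xyz [0.0722 0.2415 0.073 ] yaw rel -0.0005 zaxis [ 0.002  0.001 -1.   ] F [5.08 0.9  0.99] open 0.7 j [-0.12  0.59 -0.37  1.75  0.28  0.84 -2.13]
```

View pics/p1.png

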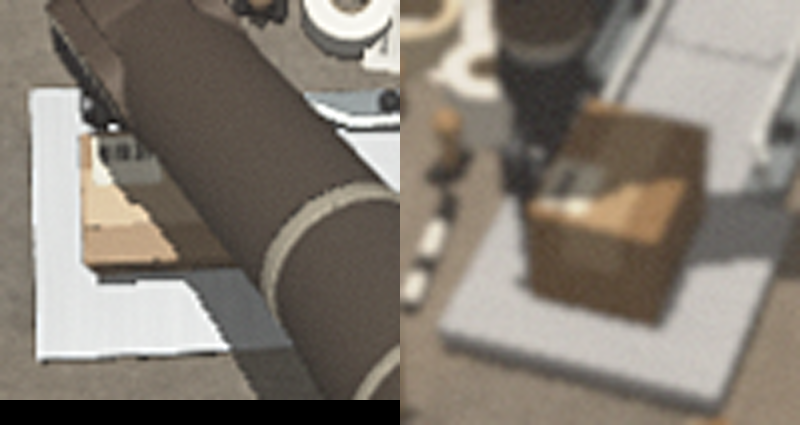

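The carton at (140,210) in the left panel is now about straight and the two fingers are on its far side. Contact compliance leaves it about 6 mm short, so I push a little further, then back off and look.

>>> send_rows(
  steps=[
    [-0.004, 0, 0, 0, 0, 0, -0.4],
    [-0.003, 0, 0, 0, 0, 0, -0.4],
    [0, 0, 0, 0, 0, 0, -0.4],
  ],
)

```text
t: 5.75
position: [0.576, 0.1892, 0.0731]
ee_rot: [1.0, 0.031, 0.001, -0.001]
ft_force: [5.1, 0.4, 1.8]
opening: 0.7
finger_force: 0.0
```

```bash
python3 -c "from h import *;where()"
```

```text
t 5.75 station xyz [0.0654 0.2415 0.0731] yaw rel -0.0006 zaxis [ 0.003  0.001 -1.   ] F [5.05 0.37 1.84] open 0.7 j [-0.12  0.58 -0.38  1.77  0.28  0.84 -2.14]
```

>>> send_rows(
  steps=[
    [0.02, 0, 0, 0, 0, 0, -0.4],
    [0.02, 0, -0.02, 0, 0, 0, -0.4],
    [0, 0, -0.05, 0, 0, 0, -0.4],
    [0, 0, -0.05, 0, 0, 0, -0.4],
    [0, -0.02, -0.02, 0, 0, 0, -0.4],
    [-0.02, -0.038, 0, 0, 0, 0, -0.4],
    [-0.027, -0.038, 0, 0, 0, 0, -0.4],
    [-0.028, -0.038, 0, 0, 0, 0, -0.4],
    [-0.028, 0, 0, 0, 0, 0, -0.4],
    [0, 0, 0, 0, 0, -0.1745, -0.4],
    [0, 0, 0, 0, 0, -0.1745, -0.4],
    [0, 0, 0, 0, 0, -0.1745, -0.4],
    [0, 0, 0, 0, 0, -0.1745, -0.4],
    [0, 0, 0, 0, 0, -0.1745, -0.4],
    [0, 0, 0, 0, 0, -0.1745, -0.4],
    [0, 0, 0, 0, 0, -0.1745, -0.4],
    [0, 0, 0, 0, 0, -0.1745, -0.4],
    [0, 0, 0, 0, 0, -0.1745, -0.4],
  ],
)

```text
t: 8.0
position: [0.5025, 0.3182, 0.2118]
ee_rot: [0.682, 0.731, -0.001, -0.0]
ft_force: [0.1, 0.1, 0.3]
opening: 0.7
finger_force: 0.0
```

```bash
python3 - <<'E'
from h import *
where()
a=viewer.grab_frame("top")[:,:,::-1]; b=viewer.grab_frame("side")[:,:,::-1]
A=cv2.resize(a[165:265,262:362],None,fx=4,fy=4,interpolation=cv2.INTER_CUBIC)
B=cv2.resize(b[180:265,280:360],None,fx=5,fy=5,interpolation=cv2.INTER_CUBIC)
A=cv2.copyMakeBorder(A,0,B.shape[0]-400,0,0,0)
cv2.imwrite("pics/p2.png",np.hstack([A,B]))
E
```

```text
t 8.0 station xyz [1.000e-04 3.750e-01 2.118e-01] yaw rel 1.5765 zaxis [-0.002 -0.001 -1.   ] F [0.1  0.13 0.27] open 0.7 j [-0.08  0.5  -0.79  1.66  0.38  1.15 -0.9 ]
```

View pics/p2.png

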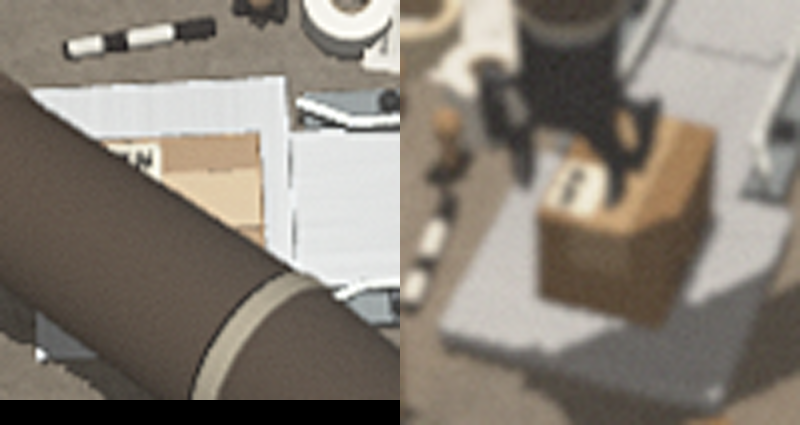

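```bash
cat > f2.py <<'E'
from h import *
np.set_printoptions(precision=3,suppress=True)
sd=lambda u,v: np.array([280+(u-400+.5)/5-.5,180+(v+.5)/5-.5])
C=[("top",(.055,-.075,.13),top(258,132)),("side",(-.055,-.075,.13),sd(715,131)),("side",(-.055,.075,.13),sd(630,233)),("side",(.055,.075,.13),sd(538,207)),("side",(-.055,.075,.03),sd(665,326)),("side",(.055,.075,.03),sd(541,292))]
q,e=fit(C,[.51,.185,.06]);print("carton",q);print(e.T)
c,s=np.cos(ST[2]),np.sin(ST[2]);d=q[:2]-ST[:2]
print("rel",c*d[0]+s*d[1],-s*d[0]+c*d[1],q[2]-ST[2])
S=[("side",(-.12,.37,.03),sd(720,402)),("side",(.12,.37,.03),sd(440,332))]
for n,l,x in S: print(proj(n,place(ST,[l]))[0]-x)
E
python3 f2.py
```

```text
carton [0.51  0.181 0.058]
[[ 1.762  1.153  7.056 -0.63  -0.491 -0.859]
 [-0.544 -1.48   1.499  0.343  0.57   0.981]]
rel -0.001308429267211659 0.2372029478421124 -0.005442978243278385
[-0.536 -0.881]
[-0.685 -1.238]
```

>>> send_rows(
  steps=[
    [0, 0, 0.045, 0, 0, 0.0057, -0.4],
    [0, 0, 0.045, 0, 0, 0, -0.4],
    [0, 0, 0.045, 0, 0, 0, -0.4],
    [0, 0, 0.004, 0, 0, 0, -0.4],
    [-0.018, 0, 0, 0, 0, 0, -0.4],
    [-0.014, 0, 0, 0, 0, 0, -0.4],
    [-0.008, 0, 0, 0, 0, 0, -0.4],
    [-0.008, 0, 0, 0, 0, 0, -0.4],
    [-0.01, 0, 0, 0, 0, 0, -0.4],
    [-0.012, 0, 0, 0, 0, 0, -0.4],
    [-0.012, 0, 0, 0, 0, 0, -0.4],
    [-0.012, 0, 0, 0, 0, 0, -0.4],
    [-0.012, 0, 0, 0, 0, 0, -0.4],
    [-0.012, 0, 0, 0, 0, 0, -0.4],
    [-0.012, 0, 0, 0, 0, 0, -0.4],
    [-0.012, 0, 0, 0, 0, 0, -0.4],
    [-0.012, 0, 0, 0, 0, 0, -0.4],
    [-0.012, 0, 0, 0, 0, 0, -0.4],
    [-0.01, 0, 0, 0, 0, 0, -0.4],
    [-0.006, 0, 0, 0, 0, 0, -0.4],
  ],
)

```text
t: 10.6
position: [0.5147, 0.1387, 0.0744]
ee_rot: [0.686, 0.727, 0.002, -0.0]
ft_force: [-0.4, 7.0, 2.3]
opening: 0.697
finger_force: 0.0
```

```bash
python3 - <<'E'
from h import *
where()
a=viewer.grab_frame("top")[:,:,::-1]; b=viewer.grab_frame("side")[:,:,::-1]
A=cv2.resize(a[165:265,280:380],None,fx=4,fy=4,interpolation=cv2.INTER_CUBIC)
B=cv2.resize(b[160:240,290:370],None,fx=5,fy=5,interpolation=cv2.INTER_CUBIC)
cv2.imwrite("pics/p3.png",np.hstack([A,B]))
E
```

```text
t 10.6 station xyz [0.0009 0.195  0.0744] yaw rel 1.5657 zaxis [ 0.002  0.003 -1.   ] F [-0.35  7.    2.32] open 0.7 j [ 0.2   0.56 -0.73  1.94  0.5   0.83 -0.74]
```

View pics/p3.png

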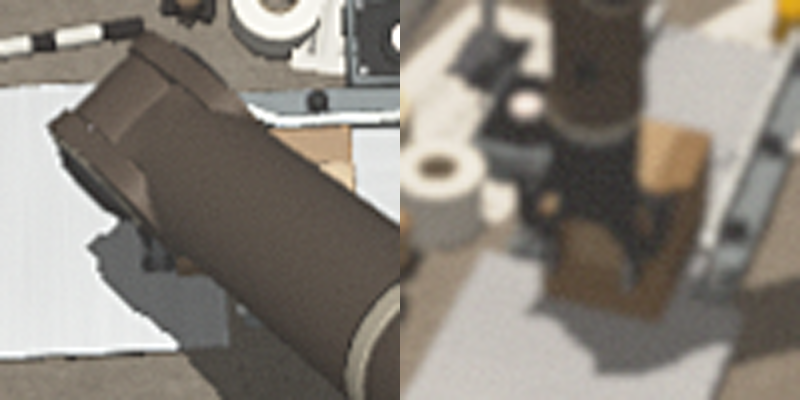

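```bash
cat > f3.py <<'E'
from h import *
np.set_printoptions(precision=3,suppress=True)
sd=lambda u,v: np.array([290+(u-400+.5)/5-.5,160+(v+.5)/5-.5])
C=[("top",(.055,-.075,.13),top(352,125)+[18,0]),("side",(-.055,-.075,.13),sd(713,130)),("side",(-.055,.075,.03),sd(660,319)),("side",(.055,.075,.03),sd(547,286))]
q,e=fit(C,[.51,.08,.06]);print("carton",q);print(e.T)
c,s=np.cos(ST[2]),np.sin(ST[2]);d=q[:2]-ST[:2]
print("rel",c*d[0]+s*d[1],-s*d[0]+c*d[1],q[2]-ST[2])
Q=[ST[0]-s*.109,ST[1]+c*.109,ST[2]]
for n,l,x in C: print(n,l,proj(n,place(Q,[l]))[0]-x)
E
python3 f3.py
```

```text
carton [0.517 0.046 0.063]
[[ 0.821  0.536  0.474 -1.02 ]
 [-0.475 -0.07   0.71   1.621]]
rel -0.0027252425819871548 0.1027330410718778 9.946680467966262e-05
top (0.055, -0.075, 0.13) [-1.127 -1.19 ]
side (-0.055, -0.075, 0.13) [-0.447  0.638]
side (-0.055, 0.075, 0.03) [-0.556  1.512]
side (0.055, 0.075, 0.03) [-2.084  2.399]
```

>>> send_rows(
  steps=[
    [-0.008, 0, 0, 0, 0, 0, -0.4],
    [-0.012, 0, 0, 0, 0, 0, -0.4],
    [-0.012, 0, 0, 0, 0, 0, -0.4],
    [-0.012, 0, 0, 0, 0, 0, -0.4],
    [-0.012, 0, 0, 0, 0, 0, -0.4],
    [-0.012, 0, 0, 0, 0, 0, -0.4],
    [-0.012, 0, 0, 0, 0, 0, -0.4],
    [-0.012, 0, 0, 0, 0, 0, -0.4],
    [-0.01, 0, 0, 0, 0, 0, -0.4],
    [-0.006, 0, 0, 0, 0, 0, -0.4],
  ],
)

```text
t: 11.95
position: [0.5207, 0.0306, 0.0741]
ee_rot: [0.686, 0.727, 0.001, -0.0]
ft_force: [-0.4, 7.6, 3.3]
opening: 0.699
finger_force: 0.0
```

```bash
python3 - <<'E'
from h import *
where()
a=viewer.grab_frame("top")[:,:,::-1]; b=viewer.grab_frame("side")[:,:,::-1]
A=cv2.resize(a[165:265,320:420],None,fx=4,fy=4,interpolation=cv2.INTER_CUBIC)
B=cv2.resize(b[150:230,300:380],None,fx=5,fy=5,interpolation=cv2.INTER_CUBIC)
cv2.imwrite("pics/p4.png",np.hstack([A,B]))
E
```

```text
t 11.95 station xyz [0.0002 0.0867 0.0741] yaw rel 1.5658 zaxis [ 0.002  0.002 -1.   ] F [-0.37  7.56  3.33] open 0.7 j [ 0.41  0.54 -0.73  1.96  0.49  0.81 -0.53]
```

View pics/p4.png

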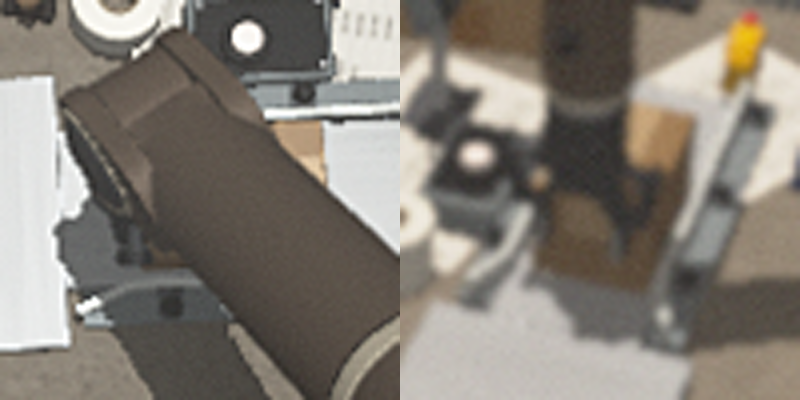

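The carton is between the rails in both panels, with its front top corner at (325,122) and floor showing on both sides. A quick check against the model follows.

```bash
cat > f4.py <<'E'
from h import *
np.set_printoptions(precision=3,suppress=True)
sd=lambda u,v: np.array([300+(u-400+.5)/5-.5,150+(v+.5)/5-.5])
C=[("top",(.055,-.075,.13),top(325,122)+[58,0]),("side",(-.055,-.075,.13),sd(694,111)),("side",(-.055,.075,.03),sd(641,291)),("side",(.055,.075,.03),sd(540,262))]
q,e=fit(C,[.51,.0,.06]);print("carton",q);print(e.T)
c,s=np.cos(ST[2]),np.sin(ST[2]);d=q[:2]-ST[:2]
print("rel",c*d[0]+s*d[1],-s*d[0]+c*d[1],q[2]-ST[2])
E
python3 f4.py
```

```text
carton [ 0.524 -0.062  0.039]
[[ 0.687  1.067  0.793 -2.068]
 [-0.779  0.163  0.773  0.948]]
rel -0.0027850635841046656 -0.005392593737501906 -0.024038881597252718
```

>>> send_rows(
  steps=[
    [-0.008, 0, 0, 0, 0, 0, -0.4],
    [-0.012, 0, 0, 0, 0, 0, -0.4],
    [-0.012, 0, 0, 0, 0, 0, -0.4],
    [-0.012, 0, 0, 0, 0, 0, -0.4],
    [-0.012, 0, 0, 0, 0, 0, -0.4],
    [-0.012, 0, 0, 0, 0, 0, -0.4],
    [-0.012, 0, 0, 0, 0, 0, -0.4],
    [-0.012, 0, 0, 0, 0, 0, -0.4],
    [-0.012, 0, 0, 0, 0, 0, -0.4],
    [-0.012, 0, 0, 0, 0, 0, -0.4],
    [-0.012, 0, 0, 0, 0, 0, -0.4],
    [-0.009, 0, 0, 0, 0, 0, -0.4],
    [-0.005, 0, 0, 0, 0, 0, -0.4],
    [-0.002, 0, 0, 0, 0, 0, -0.4],
    [0, 0, 0, 0, 0, 0, -0.4],
  ],
)

```text
t: 13.92
position: [0.5283, -0.1149, 0.0732]
ee_rot: [0.687, 0.727, -0.0, -0.0]
ft_force: [-0.8, 2.9, -0.9]
opening: 0.697
finger_force: 0.0
```

```bash
python3 -c "from h import *;where()"
```

```text
t 13.93 station xyz [-0.0014 -0.0589  0.0732] yaw rel 1.5646 zaxis [-0. -0. -1.] F [-0.77  2.95 -0.85] open 0.7 j [ 0.66  0.57 -0.71  1.92  0.49  0.84 -0.25]
```

>>> send_rows(
  steps=[
    [0.01, 0, 0, 0, 0, 0, -0.4],
    [0.03, 0, 0, 0, 0, 0, -0.4],
    [0.01, 0, -0.02, 0, 0, 0, -0.4],
    [0, 0, -0.05, 0, 0, 0, -0.4],
    [0, 0, -0.05, 0, 0, 0, 0.5],
    [0, 0.02, -0.01, 0, 0, 0, 1],
    [0, 0.04, 0, 0, 0, 0, 1],
    [0, 0.04, 0, 0, 0, 0, 1],
    [-0.01, 0.03, 0, 0, 0, 0, 1],
    [-0.011, 0.01, 0, 0, 0, 0, 1],
    [0, 0, 0, 0, 0, 0, 1],
    [0, 0, 0, 0, 0, 0, 1],
  ],
)

```text
t: 15.42
position: [0.6656, -0.0779, 0.2038]
ee_rot: [0.687, 0.727, -0.0, -0.0]
ft_force: [-0.3, -0.1, 0.5]
opening: 0.003
finger_force: 0.0
```

```bash
python3 - <<'E'
from h import *
where()
a=viewer.grab_frame("top")[:,:,::-1]; b=viewer.grab_frame("side")[:,:,::-1]
A=cv2.resize(a[160:260,360:460],None,fx=4,fy=4,interpolation=cv2.INTER_CUBIC)
B=cv2.resize(b[145:225,300:380],None,fx=5,fy=5,interpolation=cv2.INTER_CUBIC)
cv2.imwrite("pics/p5.png",np.hstack([A,B]))
for n in("top","side"):
    for l in("carton","print_button_top"): print(n,l,[(round(d["p"],2),np.round(d["xyz"],3)) for d in spotter.landmark_of(n,l)][:3])
E
```

```text
t 15.43 station xyz [ 0.138  -0.0307  0.2038] yaw rel 1.5646 zaxis [-0. -0. -1.] F [-0.26 -0.11  0.48] open 0.0 j [ 0.52  0.62 -0.74  1.47  0.43  1.22 -0.23]
top carton [(0.83, array([ 0.528, -0.205,  0.027])), (0.79, array([ 0.348,  0.434, -0.001])), (0.67, array([0.359, 0.607, 0.003]))]
top print_button_top [(0.46, array([ 0.664, -0.078,  0.068])), (0.34, array([ 0.371, -0.286,  0.   ]))]
side carton [(0.97, array([ 0.355,  0.607, -0.003])), (0.85, array([ 0.527, -0.203,  0.027])), (0.8, array([ 0.347,  0.432, -0.003]))]
side print_button_top [(0.59, array([ 0.669, -0.076,  0.07 ])), (0.35, array([ 0.537, -0.198,  0.033]))]
```

View pics/p5.png

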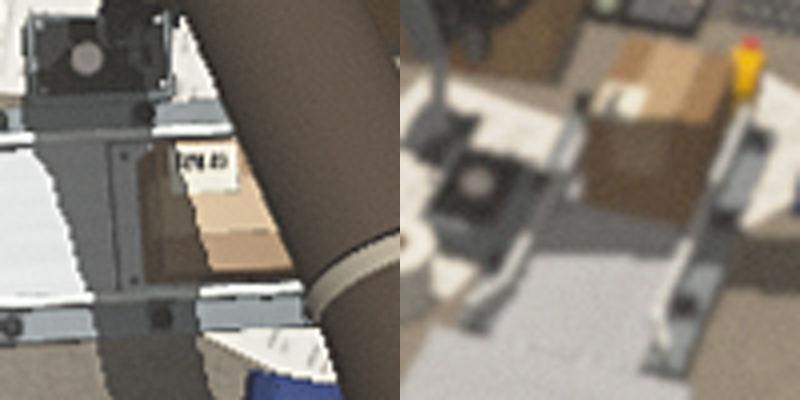

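```bash
cat > f5.py <<'E'
from h import *
np.set_printoptions(precision=3,suppress=True)
sd=lambda u,v: np.array([300+(u-400+.5)/5-.5,145+(v+.5)/5-.5])
tp=lambda u,v: np.array([360+(u+.5)/4-.5,160+(v+.5)/4-.5])
z=-.002
C=[("top",(-.055,.075,.03+z),tp(145,283)),("side",(.055,-.075,.13+z),sd(624,38)),("side",(-.055,-.075,.13+z),sd(738,57)),("side",(-.055,.075,.13+z),sd(707,139)),("side",(.055,.075,.13+z),sd(587,114)),("side",(-.055,.075,.03+z),sd(692,226)),("side",(.055,.075,.03+z),sd(585,197))]
q,e=fit(C,[.53,-.2,.06]);print("carton",q);print(e.T)
c,s=np.cos(ST[2]),np.sin(ST[2]);d=q[:2]-ST[:2]
print("rel",c*d[0]+s*d[1],-s*d[0]+c*d[1],q[2]-ST[2])
b=least_squares(lambda X:np.r_[proj("top",[X])[0]-tp(87,57),proj("side",[X])[0]-sd(477,182)],[.67,-.08,.05]);print("button",b.x)
E
python3 f5.py
```

```text
carton [ 0.53  -0.205  0.073]
[[ 0.93   0.922  0.059 -1.553 -0.554  0.152 -0.737]
 [ 0.694 -1.025 -0.688  0.56   0.987  0.154  1.315]]
rel -0.005119762389996482 -0.14869648198057214 0.010399515266774184
button [ 0.667 -0.077  0.062]
```

>>> send_rows(
  steps=[
    [0, 0, 0.045, 0, 0, 0, 1],
    [0, 0, 0.045, 0, 0, 0, 1],
    [0, 0.001, 0.034, 0, 0, 0, 1],
    [0, 0, 0.006, 0, 0, 0, 1],
    [0, 0, 0.006, 0, 0, 0, 1],
    [0, 0, 0.003, 0, 0, 0, 1],
  ],
)

```text
t: 16.48
position: [0.6684, -0.0777, 0.0658]
ee_rot: [0.687, 0.727, 0.001, 0.001]
ft_force: [-1.0, 0.6, 2.5]
opening: 0.004
finger_force: 1.4
```

>>> send_rows(
  steps=[
    [0, 0, 0.002, 0, 0, 0, 1],
    [0, 0, 0.002, 0, 0, 0, 1],
    [0, 0, 0.002, 0, 0, 0, 1],
  ],
)

```text
t: 16.85
position: [0.6686, -0.0777, 0.0617]
ee_rot: [0.687, 0.727, 0.001, 0.001]
ft_force: [-10.8, -0.2, 31.8]
opening: 0.003
finger_force: 15.6
```

>>> send_rows(
  steps=[
    [0, 0, 0.002, 0, 0, 0, 1],
    [0, 0, 0.002, 0, 0, 0, 1],
    [0, 0, 0.002, 0, 0, 0, 1],
  ],
)

```text
t: 17.23
position: [0.6689, -0.0776, 0.0609]
ee_rot: [0.687, 0.727, 0.0, 0.003]
ft_force: [-25.4, -1.3, 67.9]
opening: 0.001
finger_force: 33.9
```

The button has bottomed out, so I release it.

>>> send_rows(
  steps=[
    [0, 0, -0.01, 0, 0, 0, 1],
    [0, 0, -0.02, 0, 0, 0, 1],
    [0, 0, -0.04, 0, 0, 0, 1],
    [0, 0, -0.05, 0, 0, 0, 1],
    [0, 0, -0.04, 0, 0, 0, 1],
    [0.04, 0, 0, 0, 0, 0, 1],
    [0.04, 0, 0, 0, 0, 0, 1],
    [0, 0, 0, 0, 0, 0, 1],
    [0, 0, 0, 0, 0, 0, 1],
  ],
)

```text
t: 18.35
position: [0.6631, 0.0011, 0.2123]
ee_rot: [0.687, 0.727, -0.0, 0.0]
ft_force: [0.4, -0.6, 0.5]
opening: 0.002
finger_force: 0.0
```

```bash
python3 - <<'E'
from h import *
where()
a=viewer.grab_frame("top")[:,:,::-1]; b=viewer.grab_frame("side")[:,:,::-1]
A=cv2.resize(a[110:260,340:490],None,fx=2.667,fy=2.667,interpolation=cv2.INTER_CUBIC)
B=cv2.resize(b[120:220,290:390],None,fx=4,fy=4,interpolation=cv2.INTER_CUBIC)
cv2.imwrite("pics/p6.png",np.hstack([A,B]))
E
```

```text
t 18.35 station xyz [0.1404 0.0484 0.2123] yaw rel 1.5644 zaxis [-0.    -0.001 -1.   ] F [ 0.36 -0.59  0.5 ] open 0.0 j [ 0.41  0.6  -0.75  1.48  0.43  1.23 -0.34]
```

View pics/p6.png

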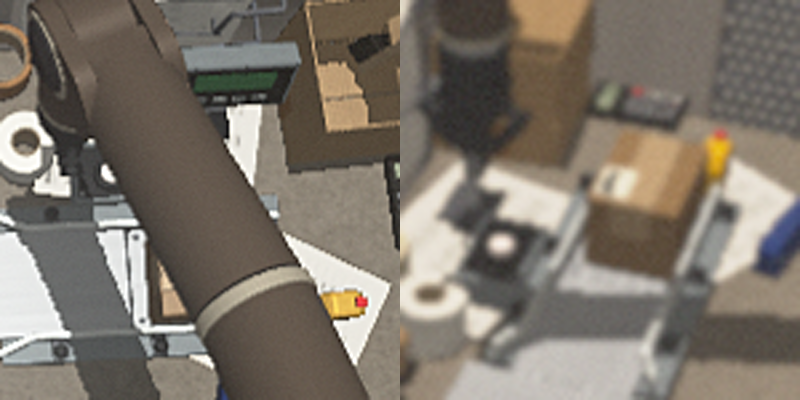

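The carton at (645,200) in the right panel stands straight on the plate between the rails. The button at (500,243) is back up and the hand is clear.

```bash
python3 -c "from workcell import r;print(r.job_done())"
```

```text
the job is handed in; nothing more can be done
None
```

I pushed the carton fully onto the weighing plate, about 5 mm off the lane's centre with no rail contact seen, then pressed the print button to its stop, let it go, and handed the job in at about 18 s.

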